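# Press an engraving carrier under its drag spring

## Robot

A 6-joint arm with a two-finger parallel gripper is mounted at the origin on the work surface. World frame = base frame: x ahead of the robot, y to its left, z up, the work surface at z = 0. Lengths are in m, angles in rad, forces in N, time in s.
With the tool pointing down it reaches from about 0.375 to 0.9 m from the base axis. Payload 3.1 kg.
Tool frame: the origin (TCP) lies on the centre line of the jaws, within the pads' length; the fingertips stand 11 mm ahead of it and the grasp point (between the pads) lies 8 mm behind it; x points along the fingers, y is the direction in which the jaws open and shut, and the axes are right-handed (so a half turn about x gives the same grasp; the last joint's range is limited). The gripper opens to 87 mm and grips with 3 to 60 N. Pads are 19 mm wide; open, the fingers measure 117 mm over their backs; the gripper's body (75 mm by 190 mm) begins 51 mm behind the grasp point.
Start: joints at [-1.472, 0.527, 1.433, -0, 1.181, -0.178], TCP at [0.171, -0.601, 0.197] pointing down, gripper open.
Joint ranges: [-3.08, 3.08], [-0.75, 2.2], [0.22, 2.44], [-1.43, 4.57], [0, 2.65], [-2.85, 2.85]. Speed limits (rad/s): [2.79, 2.79, 3.14, 3.14, 3.14, 3.14].

## Interface

Orientations are given as a unit quaternion [x, y, z, w].
In Python, from rig import robot, camera, camera_info gives the robot as it stands.
- The arm moves only by the shell command python3 -m inch 'ROWS' [FORCE]. ROWS is JSON, a list that holds one entry, the list of rows, each a list of 5 numbers: the shift along the tool's x, y, z in cm, then the turn about the tool's x in rad, then the opening, from 0 (shut) to 1 (fully open). A call has 1 to 8 rows; each row shifts and turns the pose as measured when the row begins, along the tool's axes as they then stand; what a row does not reach is not made up. A row lasts 1/12 s, in which the tool goes at most 41.7 mm and 7.16 degrees, less where a joint would pass 70% of its speed; a pose out of reach is approached as far as the arm can. A call with a gripper value outside its range is refused whole. The fingers move at their own pace and stop on an object; FORCE is the grip in N (left out, the last holds). Time passes only in rows, so rows that do not move let the fingers close. It gives the time, the measured TCP pose, the force and the opening at its end, in the units of the state.
- robot.get_obs(): the state, without advancing time (a new reading comes with each control period).
- camera(name): name is "side" or "top"; returns the picture (420x560x3 uint8, red, green, blue); there is no depth.
- camera_info(name): a dict with "camera_matrix" (3x3 intrinsics, pixels), "rvec" (rotation vector, rad) and "tvec" (3), from world to camera coordinates, as OpenCV has them. Camera axes: x right, y down, z forward; pixel columns grow to the right and rows downward; lengths in m; the calibration is good to about 2 mm. A picture is of the moment at which its call begins. camera_info takes no time and is no camera call.
- robot.hand_in(): hands the job in, once; it reports no verdict.
The state is a dict: "time": time; "q": joint angles; "joint_velocities": joint speeds; "joint_torque": joint torques, N m; "position": TCP position; "tool_rot": TCP orientation; "ft_force": force on the tool from outside, world axes, zero at the start; "moment": the same for the moment, N m; "grip_width": finger opening in m.
Only numpy, scipy, OpenCV 4.12 (cv2) and the standard library are available. Lean on these libraries where they do the work, as an engineer would, in place of code of your own. Each camera call takes 0.05 s, during which the arm holds its last target. There are 200 camera calls.

## Task

On the coppersmith's bench, the wooden carrier with the copper disc lies on the sprung bed of its work holder, a little too high to pass the cross bar. With shut fingertips press its cork pad down firmly and, keeping it pressed, push it along the channel under the bar and the brass leaf spring until its nose is fully home against the red end stop; then let go, so that it stays clamped there. Do not pick the carrier up, and leave the hammer, bowl, jar and weight where they are.

Things in the scene. Friction and masses are not known exactly. Their poses are not given: they have to be found in the camera images.
- holder: Fixed work holder: board 290 x 136 x 15 mm, channel along its x. Origin on the bench below the carrier's home centre; +x is the sliding direction, z up. Board x -185 to 105. Dark steel side rails 87 mm apart, tops 38 mm high, x -178 to 97. Steel cross bar x 32 to 44, underside 37 mm high, top 49; end posts 55. Red end stop x 80 to 94, top 46. Channel floor is the sprung bed, top 30 mm high when up.
- carrier: Loose wooden slab 160 (x) x 84 x 12 mm, about 0.3 kg, on the bed, +x end (nose) towards the bar; origin at centre of underside, axes as the holder's. It starts 56 to 98 mm short of home (holder x = 0), its top 42 mm above the bench, 5 mm too high for the bar. A blue rib (x -36 to -28, 76 mm wide, 10 mm high) stands on top; fingertips behind it push on it. Copper disc ahead of it is flush.
- carrier_pad (a point): Centre of the flat cork pad on the carrier's top, where to press: 58 mm behind the carrier's centre, 22 mm behind the rear face of the blue rib. The pad spans carrier x -79 to -37 mm, y -40 to 40 mm, and is flush with the top (12 mm above the underside).
- carrier_nose (a point): Middle of the lower edge of the carrier's nose (its +x end), 80 mm ahead of the carrier's centre, on the underside.
- stop_face (a point): Middle of the face of the red end stop that the nose comes up against, 30 mm above the bench; axes as the holder's.
- bar_lip (a point): Middle of the lower edge of the cross bar on the side where the carrier enters (holder x = 32 mm, 37 mm above the bench); axes as the holder's.
- bed (a joint): How far the sprung bed is pressed down, m: 0 up, 0.010 at its lower stop. It moves straight down and stays level. About 6 N starts it, about 16 N brings it to the stop (1 N per mm). The carrier clears the bar from 0.005 on; about 0.008 is good. With the carrier home and let go, the bar holds the bed down at about 0.005.
- leaf (a joint): Angle of the brass leaf spring (44 mm wide), rad: 0 free, growing as its tip lifts. Hinged on the bar's far side 45 mm above the bench, it slopes down and forward to a tip about 30 mm high at holder x = 71 mm. The nose lifts it in passing; it presses down with up to about 6 N and drags. With the carrier home and let go it stands at about 0.2 to 0.35.
- hammer: Bystander: hand hammer, 240 mm long, lying beside the holder on its +y side; x along the handle towards the head. Not to be disturbed.
- bowl: Bystander: open copper bowl, 84 mm across, 45 mm high, origin at the centre of its underside.
- jar: Bystander: amber jar with brass cap, 56 mm across, 75 mm high, origin at the centre of its underside.
- weight: Bystander: dark steel weight, a cylinder 50 mm across, 35 mm high, origin at the centre of its underside.
There are look-alikes about, which are no part of the job. What is shaped like the carrier but black or turquoise is not meant.

How it is judged:
On the way, in this order (a step that is already met when the one before it is completed fails the run):
1. the carrier is pressed down on its sprung bed far enough to pass under the bar (value of joint bed above 0.0045 m and contact force between the fingers and carrier above 2 N), for 0.1 s.
2. pressed down by the fingers, the carrier's nose passes under the bar and lifts the leaf spring (value of joint leaf above 0.03 rad and x of carrier_nose in the frame of bar_lip above 0.015 m and contact force between the fingers and carrier above 2 N), for 0.1 s.
At the end, for the whole second after the job is handed in: The carrier's nose is within 4 mm of the red end stop, straight in the channel (0.06 rad) and level, at rest and clamped under the bar: the bed held down more than 3 mm, the leaf spring lifted more than 0.1 rad by the carrier (x of carrier_nose in the frame of stop_face between -0.004 and 0.003 m and angle between the x axis of carrier and the x axis of holder, either way round below 0.06 rad and value of joint leaf above 0.1 rad and value of joint bed above 0.003 m and z of carrier in the frame of holder below 0.0285 m and angle between carrier's own z axis and vertical below 0.06 rad and linear speed of carrier below 0.02 m/s); the robot touches nothing.
It fails at once if the carrier is lifted off its sprung bed or tipped up, instead of only being pressed and pushed (z of carrier in the frame of holder above 0.037 m or angle between carrier's own z axis and vertical above 0.15 rad).
It fails at once if the hammer is moved more than 20 mm or knocked over (distance of hammer from where it was at the start of the episode above 0.02 m).
It fails at once if the copper bowl is moved more than 20 mm or knocked over (distance of bowl from where it was at the start of the episode above 0.02 m or angle between bowl's own z axis and vertical above 0.5 rad).
It fails at once if the amber jar is moved more than 20 mm or knocked over (distance of jar from where it was at the start of the episode above 0.02 m or angle between jar's own z axis and vertical above 0.5 rad).
It fails at once if the steel weight is moved more than 20 mm or knocked over (distance of weight from where it was at the start of the episode above 0.02 m or angle between weight's own z axis and vertical above 0.5 rad).
It also fails if it takes over 38 s, if anything falls off the work surface, if the arm or the gripper's body presses on something with over 40 N, if the wrist force passes 120 N, or if a joint passes its speed limit or range.

## Working session

There is one attempt and no reset: what is moved stays moved. The work goes in short steps, Python scripts to look and compute and a shell command to move; the robot and the scene stay as the last step left them, time stands still between calls to the robot, and variables do not carry over. Pictures are saved under pics/ and viewed, about 8 in all and at most 12, crops included, and the job is handed in when it is done.

```bash
ls; mkdir -p pics; python3 - <<'E'
from rig import robot,camera,camera_info
import cv2
for n in("top","side"):
    cv2.imwrite(f"pics/{n}0.png",cv2.cvtColor(camera(n),cv2.COLOR_RGB2BGR)); print(n,camera_info(n))
print(robot.get_obs())
E
```

```text
pics
top {'camera_matrix': array([[392.3755972 ,   0.        , 277.86801153],
       [  0.        , 392.3755972 , 212.93675359],
       [  0.        ,   0.        ,   1.        ]]), 'rvec': array([ 2.22265198, -1.97308988,  0.20739778]), 'tvec': array([-0.0245944,  0.553011 ,  0.8221133])}
side {'camera_matrix': array([[405.97130007,   0.        , 274.21054182],
       [  0.        , 405.97130007, 210.27663137],
       [  0.        ,   0.        ,   1.        ]]), 'rvec': array([ 0.86845479, -2.55733474,  1.04518539]), 'tvec': array([0.4542922 , 0.27400349, 0.75091861])}
{'time': 0.1, 'q': array([-1.47151503e+00,  5.28364132e-01,  1.43378962e+00, -1.56915140e-05,
        1.18138273e+00, -1.78493738e-01]), 'joint_velocities': array([ 0.00048504, -0.00378255, -0.00295451,  0.00013878,  0.00073701,
        0.0011948 ]), 'joint_torque': array([-1.32428591e-03, -4.40985668e+01, -1.77151036e+01,  6.34964090e-02,
        5.33980737e-02, -3.98660382e-05]), 'position': array([ 0.17134102, -0.60031398,  0.19577019]), 'tool_rot': array([ 0.70031925,  0.09858183, -0.70027507,  0.09720801]), 'ft_force': array([ 0.40933361,  0.51371591, -0.79559621]), 'moment': array([-0.0093844 , -0.01313283, -0.02000926]), 'grip_width': 0.08700785864856059}
```

View pics/top0.png

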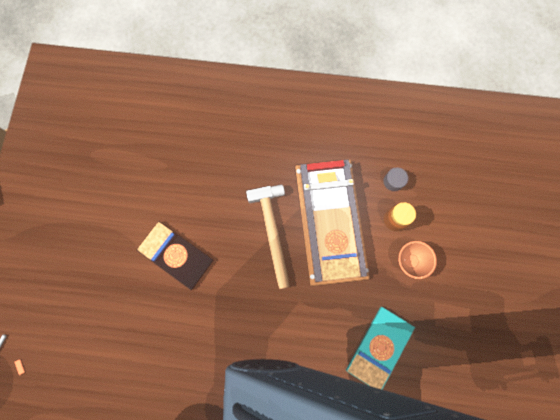

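View pics/side0.png

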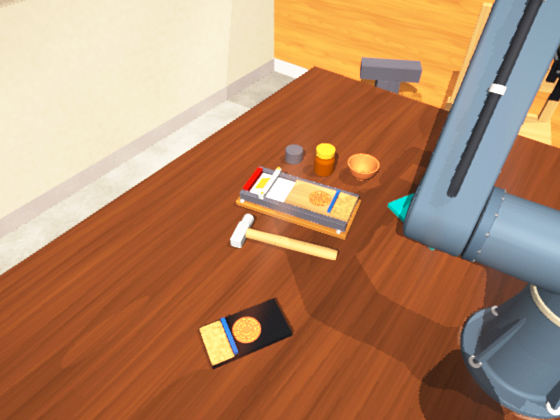

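Top view: three look-alikes: wooden in the holder at (336,240), black at (175,255) and turquoise at (381,348). The wooden one fits: it lies in the rails, facing the bar (~(328,185)) and red stop (325,166). Next I enlarge that area and measure it.

```bash
cat > h.py <<'E'
import numpy as np,cv2
from rig import robot,camera,camera_info
def ray(n,uv,z):
    c=camera_info(n);R=cv2.Rodrigues(c["rvec"])[0];o=-R.T@c["tvec"].ravel()
    d=R.T@np.linalg.solve(c["camera_matrix"],[uv[0],uv[1],1]);return o+d*(z-o[2])/d[2]
def proj(n,p):
    c=camera_info(n);return cv2.projectPoints(np.array([p],float),c["rvec"],c["tvec"],c["camera_matrix"],None)[0].ravel()
BOX={"top":(290,150,375,290),"side":(232,160,365,240)}
def blob(n,im,col):
    h=cv2.cvtColor(im,cv2.COLOR_RGB2HSV);H,S,V=cv2.split(h)
    m=((H>105)&(H<130)&(S>120)&(V>60)) if col=="blue" else (((H<5)|(H>174))&(S>190)&(V>90))
    x0,y0,x1,y1=BOX[n];k=np.zeros_like(m);k[y0:y1,x0:x1]=1;m=(m&k).astype(np.uint8)
    N,L,st,ce=cv2.connectedComponentsWithStats(m);i=1+np.argmax(st[1:,4])
    pts=np.argwhere(L==i)[:,::-1].astype(np.float32);return ce[i],st[i],cv2.minAreaRect(pts)
E
python3 - <<'E'
from h import *
for n in("top","side"):
    im=cv2.cvtColor(cv2.imread(f"pics/{n}0.png"),cv2.COLOR_BGR2RGB)
    for c,z in(("blue",.05),("red",.046)):
        ce,st,r=blob(n,im,c); print(n,c,ce,st,r,ray(n,ce,z)[:2])
        if n=="top":
            b=cv2.boxPoints(r);print(np.round([ray(n,p,z)[:2] for p in b],4).tolist())
a=cv2.imread("pics/top0.png")[150:295,285:380];b=cv2.imread("pics/side0.png")[160:245,228:370]
a=cv2.resize(a,None,fx=4,fy=4,interpolation=2);b=cv2.resize(b,None,fx=2.9,fy=2.9,interpolation=2)
o=np.zeros((580,800,3),np.uint8);o[:a.shape[0],:a.shape[1]]=a;o[:b.shape[0],385:385+b.shape[1]]=b[:,:415];cv2.imwrite("pics/crop.png",o)
E
```

```text
top blue [339.875      256.22916667] [323 254  33   5  48] ((339.0402526855469, 256.335205078125), (1.548887848854065, 32.24863815307617), 83.1572265625) [ 0.47277919 -0.10672088]
[[0.4656, -0.0697], [0.4825, -0.1394], [0.4791, -0.1401], [0.4622, -0.0705]]Traceback (most recent call last):
  File "<stdin>", line 5, in <module>
  File "h.py", line 13, in blob
    N,L,st,ce=cv2.connectedComponentsWithStats(m);i=1+np.argmax(st[1:,4])
                                                      ~~~~~~~~~^^^^^^^^^^
    return _wrapfunc(a, 'argmax', axis=axis, out=out, **kwds)
    return bound(*args, **kwds)
ValueError: attempt to get argmax of an empty sequence
```

```bash
sed -i 's/((H<5)|(H>174))&(S>190)&(V>90)/((H<6)|(H>170))\&(S>150)\&(V>60)/' h.py
python3 - <<'E'
from h import *
for n in("top","side"):
    im=cv2.cvtColor(cv2.imread(f"pics/{n}0.png"),cv2.COLOR_BGR2RGB)
    if n=="top": print(im[160:172,325].tolist(),im[195:260:8,308].tolist())
    for c,z in(("blue",.05),("red",.046)):
        try:
            ce,st,r=blob(n,im,c); print(n,c,ce,st,r,ray(n,ce,z)[:2])
            b=cv2.boxPoints(r);print(np.round([ray(n,p,z)[:2] for p in b],4).tolist())
        except ValueError: print("none",n,c)
a=cv2.imread("pics/top0.png")[150:295,285:380];b=cv2.imread("pics/side0.png")[160:245,228:370]
a=cv2.resize(a,None,fx=4,fy=4,interpolation=2);b=cv2.resize(b,None,fx=2.9,fy=2.9,interpolation=2)
o=np.zeros((580,800,3),np.uint8);o[:a.shape[0],:a.shape[1]]=a;b=b[:,:415];o[:b.shape[0],385:385+b.shape[1]]=b;cv2.imwrite("pics/crop.png",o)
E
```

```text
[[154, 111, 87], [154, 102, 86], [225, 100, 92], [242, 96, 90], [240, 93, 87], [242, 96, 90], [241, 95, 87], [218, 89, 84], [146, 72, 67], [152, 109, 110], [250, 249, 251], [255, 255, 255]] [[165, 157, 164], [163, 157, 163], [152, 145, 149], [146, 137, 141], [153, 130, 124], [203, 144, 108], [225, 160, 110], [223, 157, 107], [223, 155, 105]]
top blue [339.875      256.22916667] [323 254  33   5  48] ((339.0402526855469, 256.335205078125), (1.548887848854065, 32.24863815307617), 83.1572265625) [ 0.47277919 -0.10672088]
[[0.4656, -0.0697], [0.4825, -0.1394], [0.4791, -0.1401], [0.4622, -0.0705]]
top red [324.85321101 164.76605505] [307 160  37  10 218] ((324.918701171875, 164.74087524414062), (6.00136661529541, 36.1147346496582), 83.8844985961914) [ 0.68252219 -0.05402316]
[[0.6802, -0.0114], [0.6995, -0.0941], [0.685, -0.0969], [0.6658, -0.0144]]
side blue [333.24489796 200.83673469] [328 190  12  22  49] ((333.3925476074219, 200.4490966796875), (2.4258227348327637, 23.68744468688965), 25.346179962158203) [ 0.4717138  -0.10048407]
[[0.4655, -0.0638], [0.4854, -0.1418], [0.4791, -0.1418], [0.4596, -0.064]]
side red [252.57142857 178.77248677] [243 167  20  24 189] ((252.74000549316406, 178.67999267578125), (7.200000762939453, 28.20000457763672), 36.86989212036133) [ 0.67955191 -0.04814092]
[[0.6798, -0.0049], [0.7022, -0.0992], [0.679, -0.0946], [0.6582, -0.0016]]
```

View pics/crop.png

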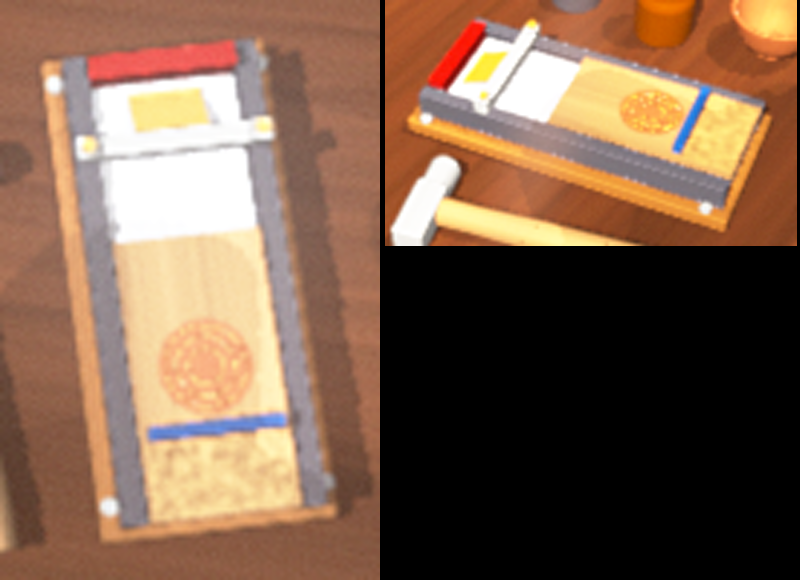

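The crop confirms it: the wooden carrier with a flush copper disc and blue rib (crop (217,427)) lies in the rails, with the bar at (175,138) and the red stop at (163,62). Channel yaw is about 13.6° and the carrier is about 95 mm short of home. Now I work out the approach.

```bash
cat > go.py <<'E'
from h import *
from scipy.spatial.transform import Rotation as Ro
yaw=.237;u=np.array([np.cos(yaw),np.sin(yaw),0]);v=np.array([-u[1],u[0],0]);rib=np.array([.4722,-.1045,.052])
def state():
    o=robot.get_obs();R=Ro.from_quat(o["tool_rot"]).as_matrix();p=o["position"];d=p-rib
    y=R[:,1];t=np.arctan2(y@u,y@v); t=(t+np.pi/2)%np.pi-np.pi/2
    print("t",round(o["time"],2),"pos",p.round(4),"hold xy rel rib mm",(d@u*1e3).round(1),(d@v*1e3).round(1),"tip z mm",round(p[2]*1e3-11,1),"F hold",(o["ft_force"]@np.c_[u,v,[0,0,1]]).round(1),"turn +-",round(t,3),"q6",o["q"][5].round(2))
    return o,R,p
def to(dx,dy,z):
    o,R,p=state();g=rib+dx*u+dy*v;g[2]=z+.011
    print("tool shift cm",(R.T@(g-p)*100).round(2)); print("toolaxes in holder",(R.T@np.c_[u,v,[0,0,1]]).round(3).tolist())
E
python3 -c "
from go import *
to(-.019,0,.15)"
```

```text
t 0.1 pos [ 0.1713 -0.6003  0.1958] hold xy rel rib mm -408.9 -411.3 tip z mm 184.8 F hold [ 0.5  0.4 -0.8] turn +- -0.041 q6 -0.18
tool shift cm [  3.57 -39.5  -40.63]
toolaxes in holder [[0.0, 0.002, -1.0], [0.041, -0.999, -0.002], [-0.999, -0.041, -0.0]]
```

```bash
python3 -m inch '[[[0,-2.7,-2.8,0,0],[0,-2.7,-2.8,0,0],[0,-2.7,-2.8,0,0],[0,-2.7,-2.8,0,0],[0,-2.7,-2.8,0,0],[0,-2.7,-2.8,0,0],[0,-2.7,-2.8,0,0],[0,-2.7,-2.8,0,0]]]' 20; python3 -c "
from go import *
to(-.019,0,.15)"
```

```text
time: 0.77
position: [0.3283, -0.3289, 0.191]
tool_rot: [-0.7, -0.093, 0.702, -0.093]
ft_force: [1.7, -0.3, -0.2]
grip_width: 0.0416
t 0.77 pos [ 0.3283 -0.3289  0.191 ] hold xy rel rib mm -192.6 -184.3 tip z mm 180.0 F hold [ 1.5 -0.7 -0.2] turn +- -0.026 q6 0.28
tool shift cm [  2.96 -17.97 -17.84]
toolaxes in holder [[-0.002, -0.0, -1.0], [0.026, -1.0, -0.0], [-1.0, -0.026, 0.002]]
```

```bash
python3 -m inch '[[[0.5,-2.7,-2.7,0,0],[0.5,-2.7,-2.7,0,0],[0.5,-2.7,-2.7,0,0],[0.5,-2.7,-2.7,0,0],[0.4,-2.7,-2.7,0,0],[0.3,-2,-2,0,0],[0,-1,-1,0.02,0],[0,0,0,0,0]]]' 20; python3 -c "
from go import *
to(-.019,0,.08)
cv2.imwrite('pics/a.png',cv2.cvtColor(camera('side'),4)[130:260,220:400].repeat(3,0).repeat(3,1))"
```

```text
time: 1.43
position: [0.4489, -0.1086, 0.1615]
tool_rot: [-0.7, -0.089, 0.703, -0.087]
ft_force: [-0.3, -0.5, 0.8]
grip_width: 0.0006
t 1.43 pos [ 0.4489 -0.1086  0.1615] hold xy rel rib mm -23.6 1.5 tip z mm 150.5 F hold [-0.4 -0.4  0.8] turn +- -0.011 q6 0.84
tool shift cm [ 7.05  0.17 -0.48]
toolaxes in holder [[-0.003, 0.003, -1.0], [0.011, -1.0, -0.003], [-1.0, -0.011, 0.003]]
```

View pics/a.png

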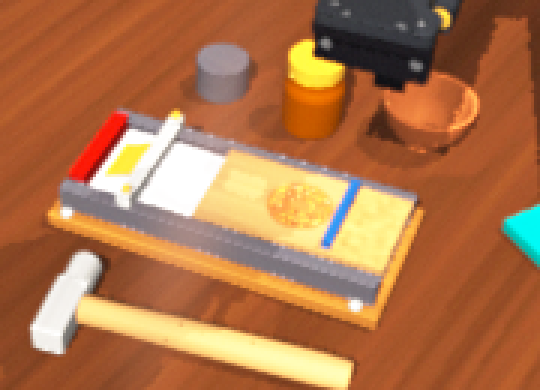

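```bash
python3 -m inch '[[[2,0.1,-0.2,0.01,0],[3,0.1,-0.2,0,0],[3,0,0,0,0],[1,0,0,0,0],[0,0,0,0,0]]]' 20; python3 -c "
from go import *
to(-.019,0,.043)
cv2.imwrite('pics/b.png',cv2.cvtColor(camera('side'),4)[130:260,220:400].repeat(3,0).repeat(3,1))"
```

```text
time: 1.9
position: [0.4543, -0.1158, 0.0702]
tool_rot: [0.703, 0.083, -0.701, 0.086]
ft_force: [0.9, -0.2, -1.1]
grip_width: 0.0005
t 1.9 pos [ 0.4543 -0.1158  0.0702] hold xy rel rib mm -20.1 -6.8 tip z mm 59.2 F hold [ 0.8 -0.4 -1.1] turn +- -0.002 q6 0.85
tool shift cm [ 1.62 -0.68 -0.11]
toolaxes in holder [[0.001, -0.004, -1.0], [0.002, -1.0, 0.004], [-1.0, -0.002, -0.001]]
```

View pics/b.png

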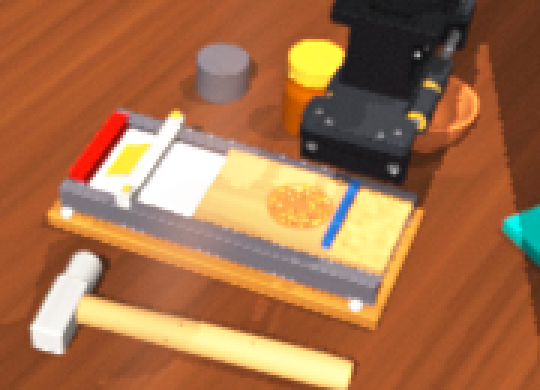

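```bash
python3 -c "
from go import *
o,R,p=state()
for n,c,k in(('side',(220,130),3),):
  for a in [(.011,0,0),(-.008,0,0)]+[(-.059,s*.095,r*.0375) for s in(1,-1) for r in(1,-1)]: print(a,((proj(n,p+R@np.array(a))-c)*k).round())
  print('camera',-cv2.Rodrigues(camera_info(n)['rvec'])[0].T@camera_info(n)['tvec'].ravel())
cv2.imwrite('pics/c.png',cv2.cvtColor(camera('top'),4)[140:300,270:420].repeat(3,0).repeat(3,1))"
```

```text
t 1.95 pos [ 0.4543 -0.1159  0.0708] hold xy rel rib mm -20.1 -6.9 tip z mm 59.8 F hold [ 0.3  0.4 -0.5] turn +- -0.002 q6 0.85
(0.011, 0, 0) [370. 202.]
(-0.008, 0, 0) [373. 185.]
(-0.059, 0.095, 0.0375) [462.  76.]
(-0.059, 0.095, -0.0375) [371.  53.]
(-0.059, -0.095, 0.0375) [394. 232.]
(-0.059, -0.095, -0.0375) [292. 201.]
camera [0.15771384 0.53842728 0.72839584]
```

View pics/c.png

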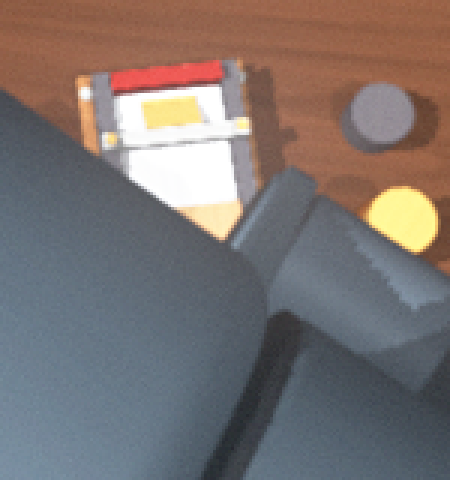

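The body hides the tips, as the projection predicts (tip at crop (370,202), above the cork pad). Next I correct the 7 mm sideways drift and touch down.

```bash
python3 -m inch '[[[0,-0.5,0,0,0],[0,-0.1,0,0,0],[0.6,0,0,0,0],[0.5,0,0,0,0],[0,0,0,0,0]]]' 20; python3 -c "
from go import *
to(-.019,0,.034)"
```

```text
time: 2.42
position: [0.4562, -0.1126, 0.0641]
tool_rot: [0.706, 0.08, -0.698, 0.087]
ft_force: [-0.7, -0.3, 0.5]
grip_width: 0.0004
t 2.42 pos [ 0.4562 -0.1126  0.0641] hold xy rel rib mm -17.5 -4.1 tip z mm 53.1 F hold [-0.7 -0.2  0.5] turn +- 0.0 q6 0.86
tool shift cm [ 1.91 -0.43  0.17]
toolaxes in holder [[0.01, -0.012, -1.0], [-0.0, -1.0, 0.012], [-1.0, -0.0, -0.01]]
```

```bash
python3 -m inch '[[[0.3,-0.5,0.2,0,0],[0.4,-0.2,0.1,0,0],[0.5,0,0,0,0],[0.4,0,0,0,0]]]' 20; python3 -c "
from go import *
to(-.019,0,.034)"
```

```text
time: 2.75
position: [0.4521, -0.1061, 0.0477]
tool_rot: [0.707, 0.079, -0.697, 0.088]
ft_force: [0.7, -0.3, 0.6]
grip_width: 0.0005
t 2.75 pos [ 0.4521 -0.1061  0.0477] hold xy rel rib mm -19.9 3.2 tip z mm 36.7 F hold [ 0.6 -0.5  0.6] turn +- -0.001 q6 0.87
tool shift cm [ 0.27  0.31 -0.09]
toolaxes in holder [[0.012, -0.014, -1.0], [0.001, -1.0, 0.014], [-1.0, -0.001, -0.012]]
```

Tip height reads 37 mm without force, below the expected contact at 42 mm. I look before going on.

```bash
python3 -c "
from go import *
im=camera('side');state();cv2.imwrite('pics/d.png',cv2.cvtColor(im,4)[150:250,230:390].repeat(4,0).repeat(4,1))
print(blob('side',im,'blue')[:2]);print((proj('side',robot.get_obs()['position']-[0,0,.011])-[230,150])*4)"
```

```text
t 2.8 pos [ 0.4517 -0.1059  0.047 ] hold xy rel rib mm -20.3 3.4 tip z mm 36.0 F hold [-0.6  0.3 -0.1] turn +- -0.001 q6 0.87
(array([331.46875, 204.3125 ]), array([328, 198,   8,  14,  32], dtype=int32))
[443.8898421  229.11907014]
```

View pics/d.png

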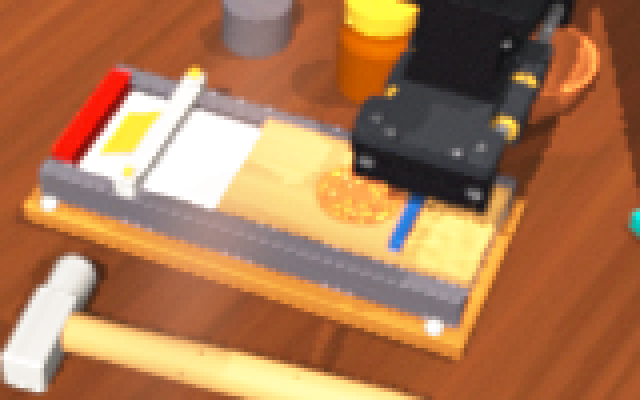

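```bash
python3 -m inch '[[[0.3,0.3,0,0,0],[0.3,0.1,0,0,0]]]' 20; python3 -c "
from go import *
state()"
```

```text
time: 2.97
position: [0.4527, -0.1099, 0.0404]
tool_rot: [0.706, 0.08, -0.698, 0.088]
ft_force: [-0.2, -0.3, 0.2]
grip_width: 0.0006
t 2.97 pos [ 0.4527 -0.1099  0.0404] hold xy rel rib mm -20.2 -0.6 tip z mm 29.4 F hold [-0.2 -0.2  0.2] turn +- -0.001 q6 0.86
```

Still no force at an indicated 29 mm, and in the picture the cork is visible where the tip should project, so the tip is really higher than indicated. I descend in small steps, watching force and rib.

```bash
python3 -m inch '[[[0.3,0,0,0,0],[0.3,0,0,0,0]]]' 20; python3 -c "
from go import *
im=camera('side');o,R,p=state();cv2.imwrite('pics/e.png',cv2.cvtColor(im,4)[110:260,240:400].repeat(4,0).repeat(4,1))
print(blob('side',im,'blue')[:2]);
for a in [(.011,0,0)]+[(-.059,s*.095,r*.0375) for s in(1,-1) for r in(1,-1)]:print(a,((proj('side',p+R@np.array(a))-[240,110])*4).round())"
```

```text
time: 3.13
position: [0.4533, -0.1106, 0.0336]
tool_rot: [0.707, 0.08, -0.698, 0.088]
ft_force: [0.3, 0.4, 0.0]
grip_width: 0.0005
t 3.18 pos [ 0.4529 -0.1104  0.0331] hold xy rel rib mm -20.1 -1.2 tip z mm 22.1 F hold [ 0.1  0.6 -1.2] turn +- -0.001 q6 0.86
(array([330.70833333, 205.875     ]), array([328, 201,   6,  11,  24], dtype=int32))
(0.011, 0, 0) [403. 400.]
(-0.059, 0.095, 0.0375) [523. 236.]
(-0.059, 0.095, -0.0375) [405. 204.]
(-0.059, -0.095, 0.0375) [433. 448.]
(-0.059, -0.095, -0.0375) [301. 406.]
```

View pics/e.png

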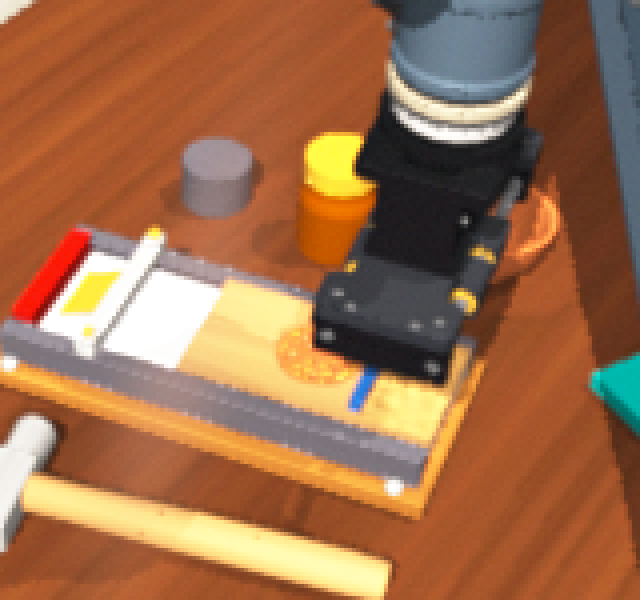

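```bash
python3 -m inch '[[[0.3,0,0,0,0],[0.3,0,0,0,0]]]' 20; python3 -c "
from go import *
state()"; 
```

```text
time: 3.35
position: [0.4533, -0.1107, 0.0268]
tool_rot: [0.706, 0.08, -0.698, 0.088]
ft_force: [0.4, 0.1, -1.0]
grip_width: 0.0005
t 3.35 pos [ 0.4533 -0.1107  0.0268] hold xy rel rib mm -19.9 -1.6 tip z mm 15.8 F hold [ 0.4 -0.  -1. ] turn +- -0.0 q6 0.86
```

```bash
python3 -m inch '[[[0.3,0,0,0,0],[0.3,0,0,0,0]]]' 20; python3 -c "
from go import *
state()"; 
```

```text
time: 3.52
position: [0.4535, -0.1109, 0.0202]
tool_rot: [0.707, 0.08, -0.698, 0.088]
ft_force: [0.2, -0.4, 0.2]
grip_width: 0.0004
t 3.52 pos [ 0.4535 -0.1109  0.0202] hold xy rel rib mm -19.7 -1.8 tip z mm 9.2 F hold [ 0.1 -0.4  0.2] turn +- -0.0 q6 0.86
```

```bash
python3 -m inch '[[[0.3,0,0,0,0]]]' 20; python3 -c "
from go import *
state();print(blob('side',camera('side'),'blue')[:2])"; 
```

```text
time: 3.6
position: [0.4535, -0.1109, 0.0169]
tool_rot: [0.707, 0.08, -0.698, 0.088]
ft_force: [-0.2, -0.2, -1.1]
grip_width: 0.0002
t 3.6 pos [ 0.4535 -0.1109  0.0169] hold xy rel rib mm -19.6 -1.8 tip z mm 5.9 F hold [-0.2 -0.1 -1.1] turn +- -0.0 q6 0.86
(array([329.42857143, 208.35714286]), array([328, 206,   4,   6,  14], dtype=int32))
```

```bash
python3 -c "
from go import *
im=camera('side');o,R,p=state();a=cv2.cvtColor(im,4)[60:260,240:400].repeat(3,0).repeat(3,1).copy()
for s in(-.011,.008,.059,.1,.15,.2,.25):
  q=((proj('side',p-R[:,0]*s)-[240,60])*3);print(s,q.round());cv2.circle(a,tuple(int(i) for i in q),3,(0,255,0),-1)
cv2.imwrite('pics/f.png',a)"
```

```text
t 3.7 pos [ 0.4535 -0.1109  0.0168] hold xy rel rib mm -19.7 -1.8 tip z mm 5.8 F hold [ 0.5 -0.3  0.3] turn +- -0.0 q6 0.86
-0.011 [300. 463.]
0.008 [303. 447.]
0.059 [311. 402.]
0.1 [317. 363.]
0.15 [326. 312.]
0.2 [336. 257.]
0.25 [347. 197.]
```

View pics/f.png

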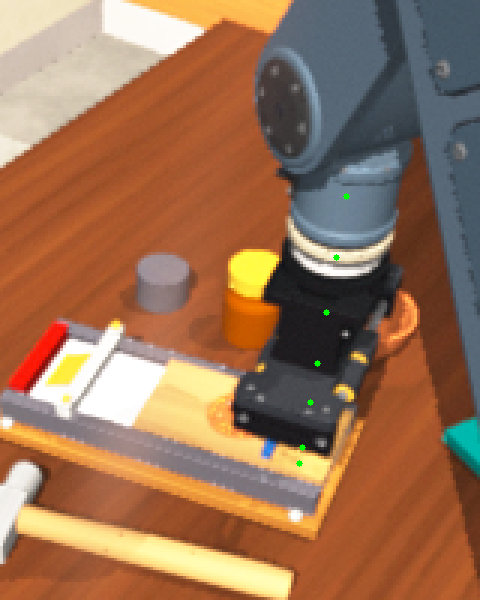

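The axis lines up with the ring sideways, but cork is visible where the tip should be (300,463). So the offset is along the tool axis only (about 30–50 mm). I keep going down with the force as guard.

```bash
python3 -m inch '[[[0.3,0,0,0,0],[0.2,0,0,0,0]]]' 20; python3 -c "
from go import *
state()"; 
```

```text
time: 3.87
position: [0.4536, -0.1109, 0.0126]
tool_rot: [0.707, 0.08, -0.698, 0.088]
ft_force: [-0.5, 0.7, 10.1]
grip_width: 0.0004
t 3.87 pos [ 0.4536 -0.1109  0.0126] hold xy rel rib mm -19.6 -1.8 tip z mm 1.6 F hold [-0.3  0.9 10.1] turn +- -0.001 q6 0.86
```

```bash
python3 -m inch '[[[0.3,0,0,0,0]]]' 20; python3 -c "
from go import *
state();print(blob('side',camera('side'),'blue')[:2])"; 
```

```text
time: 3.95
position: [0.4536, -0.1109, 0.0104]
tool_rot: [0.707, 0.08, -0.697, 0.088]
ft_force: [-1.7, 0.6, 12.6]
grip_width: 0.0005
t 3.95 pos [ 0.4536 -0.1109  0.0104] hold xy rel rib mm -19.6 -1.9 tip z mm -0.6 F hold [-1.5  0.9 12.6] turn +- -0.001 q6 0.86
(array([328.91666667, 210.66666667]), array([328, 208,   3,   6,  12], dtype=int32))
```

Contact: 10.1 then 12.6 N over 2.2 mm is the bed's 1 N/mm, so the bed is down ~6.6 mm. Pressing a little more, then starting to push.

```bash
python3 -m inch '[[[0.25,0,0,0,0],[0.1,0,0,0,0],[0.1,-0.05,-0.5,0,0],[0.1,0,-0.5,0,0]]]' 20; python3 -c "
from go import *
state();print(blob('side',camera('side'),'blue')[:2])"; 
```

```text
time: 4.33
position: [0.4577, -0.1079, 0.0085]
tool_rot: [0.703, 0.082, -0.7, 0.089]
ft_force: [-9.7, -5.9, 14.1]
grip_width: 0.0003
t 4.33 pos [ 0.4577 -0.1079  0.0085] hold xy rel rib mm -14.8 0.1 tip z mm -2.5 F hold [-10.9  -3.4  14.1] turn +- -0.005 q6 0.88
(array([328.38461538, 211.30769231]), array([327, 209,   4,   6,  13], dtype=int32))
```

```bash
python3 -m inch '[[[0.1,0,-0.8,0,0],[0.1,0,-0.8,0,0],[0.1,0,-0.8,0,0],[0.1,0,-0.8,0,0]]]' 20; python3 -c "
from go import *
state();print(blob('side',camera('side'),'blue')[:2])"; 
```

```text
time: 4.72
position: [0.4699, -0.1036, 0.0077]
tool_rot: [-0.69, -0.087, 0.713, -0.093]
ft_force: [-14.8, -13.6, 15.2]
grip_width: 0.0007
t 4.72 pos [ 0.4699 -0.1036  0.0077] hold xy rel rib mm -2.1 1.4 tip z mm -3.3 F hold [-17.6  -9.7  15.2] turn +- -0.019 q6 0.92
(array([322.71428571, 210.71428571]), array([321, 208,   4,   6,  14], dtype=int32))
```

```bash
python3 -m inch '[[[0.05,0.2,-0.6,0.02,0],[0.05,0.1,-0.8,0,0],[0.05,0.05,-0.8,0,0],[0.05,0,-0.8,0,0]]]' 20; python3 -c "
from go import *
o,R,p=state();print((R.T@np.c_[u,v,[0,0,1]]).round(3).tolist(),blob('side',camera('side'),'blue')[:2])"; 
```

```text
time: 5.1
position: [0.4756, -0.1017, 0.0079]
tool_rot: [-0.672, -0.086, 0.73, -0.087]
ft_force: [-15.2, -14.5, 14.3]
grip_width: 0.0006
t 5.1 pos [ 0.4756 -0.1017  0.0079] hold xy rel rib mm 3.9 1.9 tip z mm -3.1 F hold [-18.2 -10.5  14.3] turn +- -0.009 q6 0.97
[[-0.081, 0.007, -0.997], [0.009, -1.0, -0.008], [-0.997, -0.009, 0.081]] (array([320. , 209.2]), array([318, 206,   5,   7,  15], dtype=int32))
```

Lateral force of −10 N means I am wedging the carrier on the +y rail; the tool also tilts under load. First relieve sideways.

```bash
python3 -m inch '[[[0.1,0.4,-0.2,0.01,0],[0.1,0.4,-0.2,0,0]]]' 20; python3 -c "
from go import *
o,R,p=state();print((R.T@np.c_[u,v,[0,0,1]]).round(3).tolist(),o['moment'].round(2))"; 
```

```text
time: 5.32
position: [0.4762, -0.1038, 0.0077]
tool_rot: [-0.67, -0.084, 0.734, -0.079]
ft_force: [-1.4, 11.5, 15.5]
grip_width: 0.0006
t 5.32 pos [ 0.4762 -0.1038  0.0077] hold xy rel rib mm 4.1 -0.2 tip z mm -3.3 F hold [ 1.4 11.5 15.5] turn +- 0.007 q6 0.97
[[-0.089, 0.018, -0.996], [-0.007, -1.0, -0.018], [-0.996, 0.005, 0.089]] [ 2.    0.23 -0.04]
```

```bash
python3 -m inch '[[[0.05,-0.1,-1.2,0,0],[0.05,0,-1.5,0,0],[0.05,0,-1.5,0,0]]]' 20; python3 -c "
from go import *
o,R,p=state();print((R.T@np.c_[u,v,[0,0,1]]).round(3).tolist(),blob('side',camera('side'),'blue')[:2])"; 
```

```text
time: 5.57
position: [0.4893, -0.0983, 0.0075]
tool_rot: [-0.647, -0.09, 0.752, -0.085]
ft_force: [-28.6, -22.1, 34.5]
grip_width: 0.0003
t 5.57 pos [ 0.4893 -0.0983  0.0075] hold xy rel rib mm 18.1 2.0 tip z mm -3.5 F hold [-33.  -14.8  34.5] turn +- -0.01 q6 1.01
[[-0.146, 0.024, -0.989], [0.01, -1.0, -0.026], [-0.989, -0.014, 0.146]] (array([313.84210526, 207.42105263]), array([312, 204,   5,   8,  19], dtype=int32))
```

```bash
python3 -c "
from go import *
for s in (0,.02,.03,.04,.05,.06,.08,.095):print(s,proj('side',rib+s*u+.036*v-[0,0,.002]).round(1),proj('side',rib+s*u+.036*v-[0,0,.010]).round(1))"; python3 -m inch '[[[-0.2,0.3,-0.3,0.01,0]]]' 20; python3 -c "
from go import *
o,R,p=state();im=camera('side');print(blob('side',im,'blue')[:2]);cv2.imwrite('pics/g.png',cv2.cvtColor(im,4)[110:260,230:390].repeat(4,0).repeat(4,1))"
```

```text
0 [329.2 209.6] [328.8 212. ]
0.02 [321.1 207.1] [320.8 209.5]
0.03 [317.1 205.9] [316.8 208.3]
0.04 [313.1 204.7] [312.9 207.1]
0.05 [309.2 203.5] [309.  205.9]
0.06 [305.2 202.3] [305.1 204.7]
0.08 [297.4 200. ] [297.3 202.4]
0.095 [291.7 198.2] [291.6 200.6]
time: 5.7
position: [0.49, -0.0992, 0.0105]
tool_rot: [-0.645, -0.087, 0.755, -0.08]
ft_force: [1.5, 9.9, 11.1]
grip_width: 0.0004
t 5.7 pos [ 0.49   -0.0992  0.0105] hold xy rel rib mm 18.5 1.0 tip z mm -0.5 F hold [ 3.8  9.3 11.1] turn +- 0.002 q6 1.02
(array([313.8, 205.1]), array([312, 202,   5,   8,  20], dtype=int32))
```

View pics/g.png

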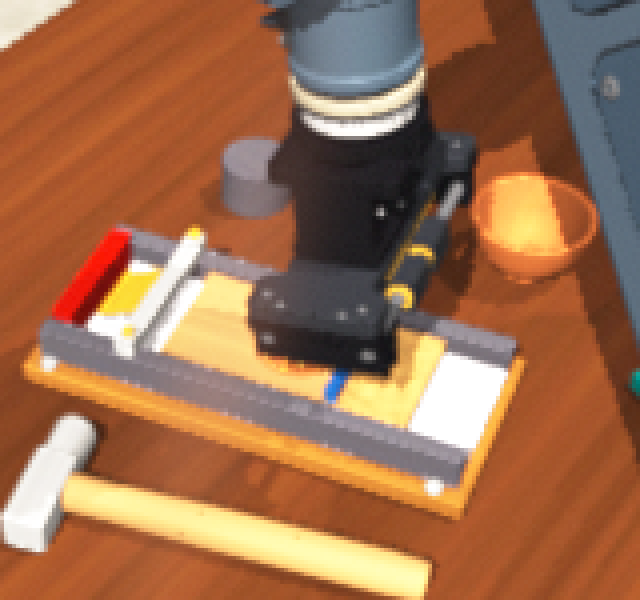

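The picture shows the carrier moved ~39 mm (rib end at (335,385)), its nose just short of the bar, fingers still on the cork. Re-press, then pass the bar, compensating for tilt.

```bash
python3 -m inch '[[[0.3,0,-0.2,0,0],[0,0.1,-1.2,0,0],[-0.1,0.2,-1.5,0,0]]]' 20; python3 -c "
from go import *
o,R,p=state();print((R.T@np.c_[u,v,[0,0,1]]).round(3).tolist(),blob('side',camera('side'),'blue')[:2])"; 
```

```text
time: 6.0
position: [0.5027, -0.0961, 0.0093]
tool_rot: [-0.632, -0.09, 0.765, -0.08]
ft_force: [-10.7, -2.6, 15.6]
grip_width: 0.0004
t 6.0 pos [ 0.5027 -0.0961  0.0093] hold xy rel rib mm 31.6 1.0 tip z mm -1.7 F hold [-11.    0.   15.6] turn +- -0.001 q6 1.04
[[-0.184, 0.036, -0.982], [0.001, -0.999, -0.037], [-0.983, -0.007, 0.184]] (array([308.2173913 , 204.26086957]), array([306, 200,   6,  10,  23], dtype=int32))
```

```bash
python3 -m inch '[[[-0.1,0.15,-1.5,0,0],[-0.1,0.15,-1.5,0,0]]]' 20; python3 -c "
from go import *
o,R,p=state();print((R.T@np.c_[u,v,[0,0,1]]).round(3).tolist(),blob('side',camera('side'),'blue')[:2])"; 
```

```text
time: 6.22
position: [0.5206, -0.0916, 0.0089]
tool_rot: [-0.621, -0.092, 0.774, -0.079]
ft_force: [-12.7, -5.7, 15.7]
grip_width: 0.0005
t 6.22 pos [ 0.5206 -0.0916  0.0089] hold xy rel rib mm 50.0 1.2 tip z mm -2.1 F hold [-13.7  -2.6  15.7] turn +- -0.003 q6 1.06
[[-0.212, 0.043, -0.976], [0.003, -0.999, -0.045], [-0.977, -0.012, 0.211]] (array([301.16666667, 201.75      ]), array([299, 198,   6,   9,  24], dtype=int32))
```

```bash
python3 -m inch '[[[-0.15,0.15,-1.5,0,0],[-0.1,0.1,-0.8,0,0]]]' 20; python3 -c "
from go import *
o,R,p=state();print((R.T@np.c_[u,v,[0,0,1]]).round(3).tolist(),blob('side',camera('side'),'blue')[:2])"; 
```

```text
time: 6.43
position: [0.5314, -0.0891, 0.01]
tool_rot: [-0.609, -0.095, 0.783, -0.08]
ft_force: [-7.5, -4.1, 12.9]
grip_width: 0.0005
t 6.43 pos [ 0.5314 -0.0891  0.01  ] hold xy rel rib mm 61.1 1.1 tip z mm -1.0 F hold [-8.2 -2.2 12.9] turn +- -0.006 q6 1.07
[[-0.241, 0.048, -0.969], [0.006, -0.999, -0.051], [-0.97, -0.018, 0.24]] (array([296.80952381, 199.9047619 ]), array([294, 196,   7,   9,  21], dtype=int32))
```

```bash
python3 -m inch '[[[0,0.1,-1.3,0,0],[-0.1,0.1,-1.0,0,0]]]' 20; python3 -c "
from go import *
o,R,p=state();print((R.T@np.c_[u,v,[0,0,1]]).round(3).tolist(),blob('side',camera('side'),'blue')[:2])"; 
```

```text
time: 6.65
position: [0.5337, -0.0883, 0.0102]
tool_rot: [-0.59, -0.097, 0.797, -0.082]
ft_force: [-14.6, -8.2, 13.5]
grip_width: 0.0006
t 6.65 pos [ 0.5337 -0.0883  0.0102] hold xy rel rib mm 63.6 1.3 tip z mm -0.8 F hold [-16.1  -4.5  13.5] turn +- -0.01 q6 1.08
[[-0.286, 0.053, -0.957], [0.01, -0.998, -0.058], [-0.958, -0.026, 0.285]] (array([295.36363636, 199.63636364]), array([293, 196,   6,   9,  22], dtype=int32))
```

```bash
python3 -m inch '[[[-0.1,0.15,-2.2,0,0],[-0.2,0.15,-2.5,0,0]]]' 20; python3 -c "
from go import *
o,R,p=state();print((R.T@np.c_[u,v,[0,0,1]]).round(3).tolist(),blob('side',camera('side'),'blue')[:2])
im=np.hstack([cv2.cvtColor(camera(n),4)[y:y+110,x:x+100].repeat(4,0).repeat(4,1) for n,x,y in(('side',232,150),('top',290,150))]);cv2.imwrite('pics/i.png',im)"; 
```

```text
time: 6.87
position: [0.5406, -0.0864, 0.0115]
tool_rot: [-0.552, -0.099, 0.824, -0.084]
ft_force: [-29.7, -13.4, 41.9]
grip_width: 0.0003
t 6.87 pos [ 0.5406 -0.0864  0.0115] hold xy rel rib mm 70.7 1.6 tip z mm 0.5 F hold [-32.   -6.   41.9] turn +- -0.014 q6 1.1
[[-0.372, 0.061, -0.926], [0.014, -0.997, -0.071], [-0.928, -0.039, 0.371]] (array([291.77777778, 198.61111111]), array([290, 195,   5,   8,  18], dtype=int32))
```

View pics/i.png

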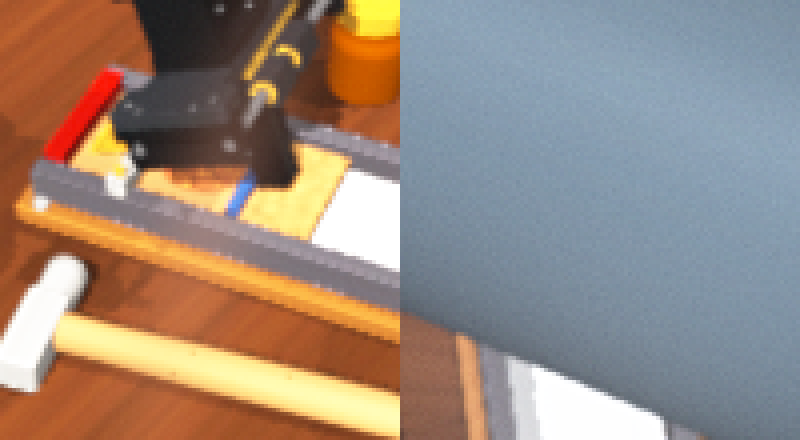

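```bash
python3 -c "
from go import *
im=camera('side');h=cv2.cvtColor(im,cv2.COLOR_RGB2HSV)
for s in(.034,):
  for q in((319.5,188.7),(310,211)):
    d=ray('side',q,s)-rib;print((d@u*1e3).round(1),(d@v*1e3).round(1))
i0=cv2.cvtColor(cv2.imread('pics/side0.png'),4)
# scan along channel at lateral -15..: white bed vs wood boundary
for lat in(0,.01,.02,.03):
  xs=np.arange(-.08,.16,.001);c=[proj('side',[*(rib+x*u+lat*v)[:2],.034]) for x in xs]
  S=np.array([h[int(round(b)),int(round(a)),1] for a,b in c]);w=xs[S<45];print(lat,'white bed x mm',(w*1e3).round().astype(int)[[0,-1]] if len(w) else None, S[::6])
b=blob('side',im,'blue');print(b[:2])
b0=blob('side',i0,'blue');print(b0[:2])"
```

```text
49.7 -40.4
44.1 43.5
0 white bed x mm [-49  48] [187 190 193 189 190  59   0   0   0   0   0   0   0   0   0   0   0   0
   0   0   0  27 125 113 115  97 153  56  81  93  45  62 161 134 123  96
  93  88  82  76]
0.01 white bed x mm [-51  47] [192 188 191 188 184  12   0   0   0   0   0   0   0   0   0   0   0   0
   0   0   0   0 120 115 118 108 124 113 152 101 147  78 163 165 163 165
 157 113  84  68]
0.02 white bed x mm [-49 106] [188 187 189 192 187  63   0   0   0   0   0   0   0   0   0   0   0   0
   0   0   0   0 122 121 119 112 113 106 119 113 151  41 121 164 166 174
 173 184 173 156]
0.03 white bed x mm [-49  47] [192 186 191 189 191 135   0   0   0   0   0   0   0   0   0   0   0   0
   0   0   0   1 119 114 109 113 121 124 130 114 142  77 114 118 137 152
 135 139 132 123]
(array([291.6875, 198.625 ]), array([290, 196,   5,   7,  16], dtype=int32))
(array([333.24489796, 200.83673469]), array([328, 190,  12,  22,  49], dtype=int32))
```

```bash
python3 -m inch '[[[-0.6,0.2,-2.0,0,0]]]' 20; cat > re.py <<'E'
from go import *
def rear(im):
  h=cv2.cvtColor(im,cv2.COLOR_RGB2HSV);r=[]
  for lat in(0,.005,.01,.015,.02,.025,.03):
    xs=np.arange(0,.08,.0005);c=np.array([proj('side',[*(rib+x*u+lat*v)[:2],.034]) for x in xs],np.float32)
    S=cv2.remap(h[...,1],c[None,:,0],c[None,:,1],1)[0].astype(float);i=np.argmax(S>60);r.append(xs[i]*1e3)
  return np.round(r,1)
if __name__=="__main__":
  im=camera('side');o,R,p=state();print(rear(im),blob('side',im,'blue')[:2],R[:,0]@u)
E
python3 re.py
```

```text
time: 7.15
position: [0.5395, -0.0864, 0.0141]
tool_rot: [-0.533, -0.1, 0.836, -0.084]
ft_force: [-33.2, -13.5, -0.2]
grip_width: 0.0006Traceback (most recent call last):
  File "re.py", line 1, in <module>
    from go import *
  File "go.py", line 1, in <module>
    from h import *
  File "h.py", line 1, in <module>
    import numpy as np,cv2
    from numpy.__config__ import show_config
    from numpy._core._multiarray_umath import (
    from . import (
    from .fromnumeric import any
    from . import _methods, overrides
    import pickle
    __all__.extend([x for x in dir() if re.match("[A-Z][A-Z0-9_]+$", x)])
AttributeError: module 're' has no attribute 'match' (consider renaming 're.py' since it has the same name as the standard library module named 're' and prevents importing that standard library module)
```

```bash
mv re.py rear.py; python3 rear.py
```

```text
t 7.2 pos [ 0.5393 -0.0864  0.0134] hold xy rel rib mm 69.5 1.8 tip z mm 2.4 F hold [-33.4  -5.2  21.6] turn +- -0.014 q6 1.1
[48.5 48.5 48.5 48.5 49.  48.5 48.5] (array([292.15789474, 197.73684211]), array([290, 194,   6,   9,  19], dtype=int32)) -0.42028454220378175
```

33 N on the rib with no further motion, the rear edge straight across the channel and at 48.5 mm (49.3 mm expected when home): it is against the stop. Let go: straight up, slightly back.

```bash
python3 -m inch '[[[-0.9,0,0.5,0,0],[-1.3,0,0.7,0,0],[-1.8,0,0.8,0,0],[-2.7,0,1.2,0,0],[-2.7,0,1.2,0,0]]]' 20; python3 rear.py
```

```text
time: 7.62
position: [0.5258, -0.0943, 0.1134]
tool_rot: [-0.514, -0.104, 0.848, -0.079]
ft_force: [0.9, -0.3, 0.0]
grip_width: 0.0003
t 7.67 pos [ 0.5293 -0.0958  0.1189] hold xy rel rib mm 57.5 -5.0 tip z mm 107.9 F hold [ 0.2 -0.6  2.4] turn +- -0.009 q6 1.06
[50.  49.5 50.  50.  49.5 49.5 50. ] (array([295.79069767, 190.55813953]), array([290, 182,  13,  19,  43], dtype=int32)) -0.4453894338003096
```

```bash
python3 -m inch '[[[-2.7,0,1.3,0,0],[-2.7,0,1.3,0,0],[0,3.5,0,0,0],[0,3.5,0,0,0],[0,3.5,0,0,0],[0,3.5,0,0,0],[0,3.5,0,0,0],[0,3.5,0,0,0]]]' 20; python3 -m inch '[[[0,3.5,0,0,0],[0,3.5,0,0,0],[0,3.5,0,0,0],[0,3.5,0,0,0],[0,3.5,0,0,0],[0,0,0,0,0],[0,0,0,0,0]]]' 20; python3 - <<'E'
from rear import *
im=camera('side');state();t=camera('top');print(rear(im))
for n,m in(('side',im),('top',t)):
  for c,z in(('blue',.047),('red',.046)):
    try:
      ce,st,r=blob(n,m,c);d=ray(n,r[0],z)-rib;print(n,c,ce.round(1),st,(d@u*1e3).round(1),(d@v*1e3).round(1),r[2])
    except ValueError: print(n,c,'none')
a=cv2.cvtColor(np.hstack([m[y:y+145,x:x+100] for m,x,y in((im,232,135),(t,288,150))]),4);cv2.imwrite('pics/j.png',a.repeat(4,0).repeat(4,1))
E
```

```text
time: 8.33
position: [0.5857, -0.3024, 0.1661]
tool_rot: [-0.52, -0.106, 0.843, -0.086]
ft_force: [0.4, 0.0, -0.3]
grip_width: 0.0004
time: 8.92
position: [0.6283, -0.4862, 0.1397]
tool_rot: [-0.519, -0.105, 0.844, -0.083]
ft_force: [0.3, 1.2, 1.0]
grip_width: 0.0004
t 8.97 pos [ 0.6273 -0.4865  0.1391] hold xy rel rib mm 61.0 -407.8 tip z mm 128.1 F hold [-1.7 -0.4 -0.6] turn +- -0.015 q6 0.58
[50.  49.5 50.  50.  49.5 49.5 50. ]
side blue [295.9 190.5] [290 182  13  19  41] 97.2 4.5 30.963754653930664
side red [252.1 178.4] [243 167  20  24 157] 216.8 4.6 36.38435363769531
top blue [322.4 215.1] [316 214  14   3  25] 97.2 22.3 82.87498474121094
top red [324.8 164.7] [307 160  37  10 229] 216.6 -0.5 83.6598129272461
```

View pics/j.png

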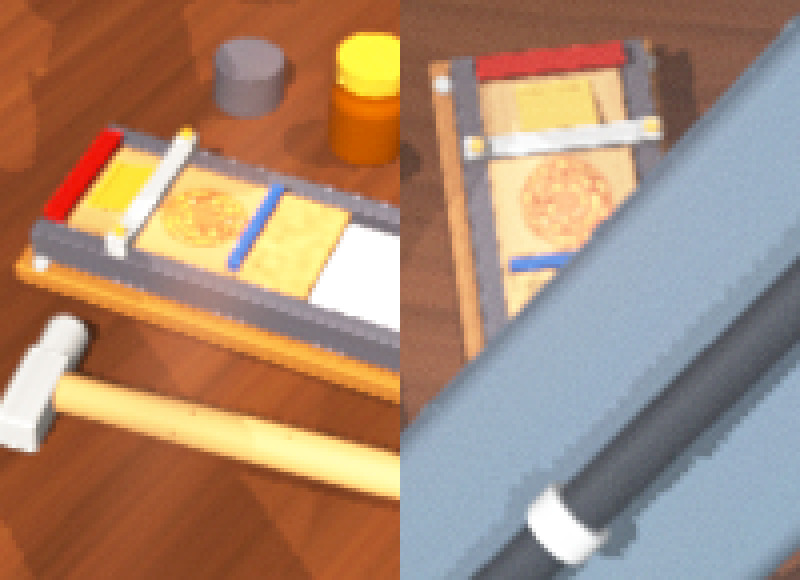

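Both views show the wood reaching the red stop with no gap, the carrier straight under the bar and the leaf on top of it. Rib-to-stop distance is 119.5 mm (119 when home), and the hand is well clear. Handing in.

```bash
python3 -c "
from rig import robot
print(robot.hand_in(), robot.get_obs()['time'])"
```

```text
the job is handed in; nothing more can be done
the job is handed in; nothing more can be done
```

I pressed the wooden carrier down at its cork pad with shut fingertips. Pressed, I slid it about 96 mm under the bar and leaf spring to the red stop, lifted off and handed in at about 9 s. No verdict was reported.

**Final position:** Rib to stop centre measured about 119.5 mm in both views, against 119 mm at home. Both pictures show wood right up to the red stop, lying straight in the channel. The last push, about 33 N on the rib, moved it no further. After release the side view looked unchanged while the arm moved away. The arm reads no contact.

**Bystanders:** The hammer, jar and weight looked undisturbed in the last crop. The bowl was not in that crop; I last saw it upright partway through the push.

**What disagreed or could not be checked:**
- **Tip height:** The indicated height was about 35–40 mm lower than the real fingertip height. I found the contact by force instead; 10.1 N then 12.6 N over 2.2 mm matched the bed spring.
- **Tool tilt:** The tool tilted to about 0.43 rad under the push. At the bar and leaf the pressing force read 13–16 N, but it swung between about 0 and 42 N at the very end of the push.
- **Bed and leaf:** I did not measure the joint values directly. I judged them from the forces and pictures only.

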